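Set the sliding stop of a packing gauge and push a tube up to it

TASK

On the length gauge, push the sliding stop along its rail towards the lying white tube until its spring pin drops into the notch of the clamped notch plate, and leave it latched there. Then push the white tube along its trough until its end rests against the stop, without knocking the stop out of the notch. Only push with the fingertips: do not pinch or lift the stop, its pin or the tube, leave the other things where they stand, and finish clear of everything.

Things in the scene. Friction and masses are not known exactly. Their poses are not given: they have to be found in the camera images.
- gauge: Fixed aluminium length gauge. Base plate 460 mm long (y), x from -66 to +94 mm, 12 mm thick; origin on the underside at mid-length, z up, y to the robot's left within 15 degrees. Trough at x = -25 mm: floor z = 12 mm, 46 mm wide, walls to z = 24 mm, ends open. Rail along y at x = +35 mm, 20 mm wide, top z = 34 mm. Flat pin track at x = +72 mm, 16 mm wide, top z = 20 mm.
- stop: Sliding stop, captive on the rail, starts near the +y end; push it towards gauge -y (210 mm travel, runs on past the notch). Axes as the gauge's; origin on the rail's line at table height. Grey saddle 50 mm long, top z = 47 mm, with an upright black push tab. Slides at about 1.2 N plus damping; climbing the notch plate takes 5 to 7 N, then the force dips and it centres itself; leaving the notch takes 8 to 10 N.
- stop_tab (a point): Centre of the top edge of the stop's black push tab. The tab is 58 mm wide (across the rail), 14 mm thick (7 mm either side of this point along the rail) and stands from 47 to 95 mm above the table; push on its +y face.
- stop_face (a point): Centre of the face of the stop's steel blade towards the tube (-y side), 32 mm above the table. The blade reaches across the trough, 56 mm wide, 8 mm thick, from 16 to 60 mm above the table; the tube ends up against this face.
- pin_tip (a point): Lowest point of the stop's spring pin (8 mm steel pin with a small roller at its foot and a black knob 16 mm wide, top 66 mm above the table), on the far side of the stop above the pin track, level with the tab's mid-thickness along the rail.
- pin (a joint): Height of the spring pin relative to the stop, in m: -0.0005 to 0 on the flat track, about +0.003 on the notch plate's crest, again within 0.001 of 0 once dropped into the notch. Not to be lifted by hand.
- notch (a point): Centre of the V notch (8.6 mm wide) in the dark steel notch plate clamped on the pin track, at the track's top; axes as the gauge's. Plate 33 mm long (y): 30 degree end ramps, crest 3.5 mm high from 4.3 to 10.5 mm either side. Just outside the track a clamp block with a round brass screw is centred on the notch. Latched, the pin tip is at the same gauge y as this point.
- tube: Loose white square tube with a cap, 40 x 40 mm, 110 mm long (its y, parallel to the gauge's), about 100 to 210 g, lying in the trough on the -y side of the stop; origin at the centre of its underside.
- tube_front (a point): Centre of the tube's plain end, the end that faces the stop (+y), 20 mm above its underside.
- tube_back (a point): Centre of the tube's capped end, away from the stop (-y), 20 mm above its underside: push here towards +y. The end face reaches 40 mm above the trough floor, 28 mm above the trough's walls.
- tape_roll: Bystander: roll of brown tape lying flat, 76 mm across, 24 mm high, beyond the gauge. Leave alone.
- cone_cap: Bystander: white cone-shaped cap, 44 mm across at the foot, 60 mm high, beyond the gauge. Leave alone.
- tub: Bystander: small blue tub with a white lid, 60 mm across, 55 mm high, beyond the gauge. Leave alone.
Mind the look-alikes: they are no part of the job. Leave any pink or yellow look-alike of the tube alone.

How it is judged (in metres and radians):
On the way, in this order (a step that is already met when the one before it is completed fails the run):
1. the stop's pin has dropped into the notch and the stop stands still (y of pin_tip in the frame of notch between -0.002 and 0.002 m and value of joint pin below 0.002 m and linear speed of stop below 0.01 m/s), for 0.3 s.
2. the tube's end rests against the stop, the pin still in the notch (y of pin_tip in the frame of notch between -0.002 and 0.002 m and value of joint pin below 0.002 m and y of tube_front in the frame of stop between -0.0285 and -0.0225 m and x of tube_front in the frame of gauge between -0.035 and -0.015 m and z of tube in the frame of gauge below 0.018 m and angle between the y axis of tube and the y axis of gauge, either way round below 0.08 rad and angle between the z axis of tube and the z axis of gauge, either way round below 0.08 rad), for 0.3 s.
At the end, for the whole second after the job is handed in: the pin is in the notch (within 2 mm of its centre along the rail, and down), the tube lies flat and straight in the trough with its end against the stop blade (gap under 3.5 mm), both at rest, the bystanders within 15 mm of where they stood (all of step 2 and linear speed of each of stop, tube below 0.01 m/s and distance of each of tape_roll, cone_cap, tub from where it was at the start of the episode below 0.015 m); the robot touches nothing.
It fails at once if the stop was pinched between the fingers (contact force between each of stop_c0, stop_c1 and the fingers above 0.5 N or contact force between each of stop_c2, stop_c3 and the fingers above 0.5 N or contact force between each of stop_c4, stop_c5 and the fingers above 0.5 N or contact force between each of stop_c0, stop_c5 and the fingers above 0.5 N or contact force between each of stop_c4, stop_c1 and the fingers above 0.5 N).
It fails at once if the pin was lifted by hand (value of joint pin above 0.007 m).
It fails at once if the tube was pinched by its sides (contact force between each of tube_c1, tube_c2 and the fingers above 0.5 N).
It fails at once if the tube was lifted out of the trough (z of tube in the frame of gauge above 0.027 m).
It fails at once if a bystander was moved or lifted (distance of any of tape_roll, cone_cap, tub from where it was at the start of the episode above 0.015 m).
It also fails if it takes over 61 s, if anything falls off the work surface, if the arm or the gripper's body presses on something with over 40 N, if the wrist force passes 120 N, or if a joint passes its speed limit or range.

ROBOT

A 6-joint arm with a two-finger parallel gripper is mounted at the origin on the work surface. World frame = base frame: x ahead of the robot, y to its left, z up, the work surface at z = 0. Lengths are in m, angles in degrees, forces in N, time in s.
With the tool pointing down it reaches from about 0.35 to 0.975 m from the base axis. Payload 7.1 kg.
Tool frame: the origin (TCP) lies on the front face of the gripper's body, between the roots of the fingers; the fingertips stand 80 mm ahead of it and the grasp point (between the pads) lies 61 mm ahead of it (grasp_offset is the z of the grasp point in the tool frame, in m); z points along the fingers, x is the direction in which the jaws open and shut, and the axes are right-handed (so a half turn about z gives the same grasp; the last joint's range is limited). The gripper opens to 88 mm and grips with 3 to 60 N. Pads are 20 mm wide; open, the fingers measure 115 mm over their backs; the gripper's body (75 mm by 178 mm) begins 61 mm behind the grasp point.
Start: joints at [75.802, 24.242, 93.386, -0, 62.372, -1.089], TCP at [0.142, 0.609, 0.303] pointing down, gripper open.
Joint ranges: [-172.04, 172.04], [-51.8, 120.97], [4.93, 147.93], [-75.15, 255.16], [6.16, 154.13], [-145.62, 145.62]. Speed limits (degrees/s): [136.94, 136.94, 172.46, 180, 180, 180].

INTERFACE

Orientations are given as a 3x3 rotation matrix whose columns are the frame's x, y, z axes.
In Python, from rig import sense, snapshot, camera_model, finish_job, trace, grasp_offset gives the robot as it stands. The module is installed in compiled form; this text tells all that it offers.
- The arm moves only by the shell command python3 -m inch 'ROWS' [FORCE]. ROWS is text: rows parted by semicolons, each of 7 numbers parted by spaces: the shift along the tool's x, y, z in mm, then the turn, a rotation vector about the tool's x, y, z in rad, then the opening in per cent of the stroke, from 0 (shut) to 100 (fully open). In form: x y z ax ay az claw; .... A call has 1 to 12 rows; each row is the pose to reach, as a shift and turn from the pose measured when the call began, along the tool's axes at that moment; what a row does not reach only later rows make up. A row lasts 1/8 s, in which the tool goes at most 62.5 mm and 10.7 degrees, less where a joint would pass 70% of its speed; a pose out of reach is approached as far as the arm can. A call with a gripper value outside its range is refused whole. The fingers move at their own pace and stop on an object; FORCE is the grip in N (left out, the last holds). Time passes only in rows, so rows that repeat a pose let the fingers close. It gives the time, the measured TCP pose, the force and the opening at its end, in the units of the state.
- sense(): the state, without advancing time (a new reading comes with each control period).
- snapshot(name): name is "scene" or "top"; returns (picture, depth): 420x560x3 uint8, red, green, blue; 420x560 float32, m along the optical axis (not along the pixel's ray), 0 where there is no reading.
- camera_model(name): a dict with "K" (3x3 intrinsics, pixels), "dist" ([k1, k2, p1, p2, k3] as OpenCV has them; the pictures are not rectified), "xyz" and "attitude" of the camera in the world. Camera axes: x right, y up, looking along -z (the intrinsics and any distortion apply to the point x, -y, -z); pixel columns grow to the right and rows downward; lengths in m; the calibration is good to about 2 mm. A picture is of the moment at which its call begins. camera_model takes no time and is no camera call.
- finish_job(): hands the job in, once; it reports no verdict.
Trained networks look in the newest picture that a camera, given by its name, has taken for a name from the list of things; names that differ only in an ending like _2 or _b are one class to them, and where a whole thing is asked for, a point or a joint stands for the part that bears it (a point fixed in the world has none). Each returns a list of dicts, best first, with "score" (0 to 1); they miss things now and then, are a little off and sometimes report something else, mostly with a low value. They report only what shows in the picture. A call takes as long as a camera call. They do not tell look-alikes from the thing itself.
- trace(camera, target): "region" (420x560 bool, what is visible of it) and "uv" ([column, row] in pixels, amid what is visible of it).
The state is a dict: "time_s": time; "joints": joint angles; "qd": joint speeds; "effort": joint torques, N m; "tcp_pos": TCP position; "tcp_rot": TCP orientation; "force": force on the tool from outside, world axes, zero at the start; "wrist_torque": the same for the moment, N m; "finger_gap": finger opening in m.
Only numpy, scipy, OpenCV 4.12 (cv2) and the standard library are available. Lean on these libraries where they do the work, as an engineer would, in place of code of your own. Each camera call takes 0.05 s, during which the arm holds its last target. There are 200 camera calls.

## Working session

There is one attempt and no reset: what is moved stays moved. The work goes in short steps, Python scripts to look and compute and a shell command to move; the robot and the scene stay as the last step left them, time stands still between calls to the robot, and variables do not carry over. Pictures are saved under pics/ and viewed, about 8 in all and at most 12, crops included, and the job is handed in when it is done.

```bash
mkdir -p pics
cat > h.py <<'E'
import numpy as np, cv2
from rig import *
def world(cam,uv,depth=None,z=None):
    m=camera_model(cam);K=np.array(m['K'],float);R=np.array(m['attitude'],float);t=np.array(m['xyz'],float)
    uv=np.array(uv,float).reshape(-1,1,2)
    n=cv2.undistortPoints(uv,K,np.array(m['dist'],float)).reshape(-1,2)
    d=np.c_[n[:,0],-n[:,1],-np.ones(len(n))]@R.T
    if z is not None: return t+d*((z-t[2])/d[:,2])[:,None]
    return t+d*np.asarray(depth).reshape(-1,1)
def pix(cam,P):
    m=camera_model(cam);K=np.array(m['K'],float);R=np.array(m['attitude'],float);t=np.array(m['xyz'],float)
    c=(np.array(P,float).reshape(-1,3)-t)@R; c=c*[1,-1,-1]
    return cv2.projectPoints(c,np.zeros(3),np.zeros(3),K,np.array(m['dist'],float))[0].reshape(-1,2)
E
python3 - <<'E'
from h import *
s=sense();print(s['time_s'],s['tcp_pos'],np.round(s['tcp_rot'],3).tolist(),s['finger_gap'])
for c in('scene','top'):
    p,d=snapshot(c);cv2.imwrite(f'pics/{c}0.png',p[...,::-1]);np.save(f'{c}0.npy',d)
    print(c,camera_model(c)['xyz'])
    for n in('gauge','stop','stop_tab','stop_face','pin_tip','tube','tube_front','tube_back','notch'):
        try:r=trace(c,n)
        except Exception as e: print(n,e);continue
        for k in r[:3]:
            g=k['region'];v,u=np.nonzero(g&(d>0))
            w=world(c,np.c_[u,v],d[v,u]) if len(u) else np.zeros((1,3))
            print(n,round(k['score'],2),np.round(k['uv']),g.sum(),np.round(np.median(w,0),3),np.round(np.percentile(w,2,axis=0),3),np.round(np.percentile(w,98,axis=0),3))
E
```

```text
0.0 [0.1416008  0.60828454 0.30188471] [[0.227, 0.974, -0.0], [0.974, -0.227, -0.001], [-0.002, -0.0, -1.0]] 0.08768813640881833
scene [ 1.22808599 -0.21273225  0.67194247]
gauge 0.91 [307. 240.] 13773 [ 0.594 -0.026  0.02 ] [ 0.499 -0.248  0.005] [0.646 0.188 0.079]
stop 0.69 [391. 214.] 1218 [0.599 0.132 0.052] [0.51  0.115 0.026] [0.636 0.16  0.096]
stop_tab 0.59 [408. 278.] 716 [0.737 0.112 0.036] [0.718 0.099 0.003] [0.747 0.131 0.062]
stop_tab 0.58 [391. 210.] 1408 [0.594 0.132 0.05 ] [0.504 0.114 0.014] [0.636 0.192 0.096]
stop_face 0.57 [389. 212.] 1419 [0.594 0.132 0.051] [0.506 0.115 0.013] [0.636 0.163 0.096]
pin_tip 0.35 [232. 216.] 1418 [ 0.538 -0.157  0.051] [ 0.505 -0.209  0.023] [ 0.543 -0.103  0.054]
tube 0.95 [127. 254.] 1690 [ 0.563 -0.358  0.037] [ 0.511 -0.404  0.005] [ 0.601 -0.314  0.042]
tube 0.66 [231. 220.] 1454 [ 0.538 -0.158  0.05 ] [ 0.505 -0.209  0.023] [ 0.543 -0.104  0.054]
tube 0.66 [210. 183.] 1245 [ 0.403 -0.19   0.035] [ 0.341 -0.235  0.   ] [ 0.44  -0.138  0.041]
tube_front 0.84 [124. 252.] 1677 [ 0.564 -0.359  0.037] [ 0.513 -0.405  0.005] [ 0.60
[... 1391 characters left out ...]
312  0.04 ]
tube 0.57 [320. 296.] 1159 [ 0.391 -0.184  0.036] [ 0.346 -0.227  0.008] [ 0.436 -0.141  0.04 ]
tube_front 0.94 [322. 294.] 1204 [ 0.391 -0.184  0.036] [ 0.344 -0.227  0.006] [ 0.436 -0.141  0.04 ]
tube_front 0.92 [306. 232.] 1043 [ 0.52  -0.154  0.048] [ 0.502 -0.207  0.044] [ 0.539 -0.1    0.053]
tube_front 0.81 [399. 219.] 1110 [ 0.548 -0.354  0.036] [ 0.503 -0.399  0.008] [ 0.593 -0.312  0.04 ]
tube_back 0.73 [310. 233.] 1079 [ 0.521 -0.154  0.048] [ 0.502 -0.207  0.025] [ 0.539 -0.1    0.053]
tube_back 0.6 [399. 220.] 1221 [ 0.548 -0.355  0.036] [ 0.503 -0.401 -0.003] [ 0.596 -0.312  0.04 ]
notch 0.5 [217. 178.] 227 [0.631 0.033 0.022] [0.615 0.019 0.015] [0.645 0.05  0.03 ]
```

Run:
```python
import cv2
a=cv2.imread('pics/top0.png');cv2.imwrite('pics/top0c.png',cv2.resize(a[90:330,110:450],None,fx=2.3,fy=2.3,interpolation=3))
a=cv2.imread('pics/scene0.png');cv2.imwrite('pics/scene0c.png',cv2.resize(a[140:340,80:460],None,fx=2.1,fy=2.1,interpolation=3))
```

```text
(no output)
```

View pics/top0c.png

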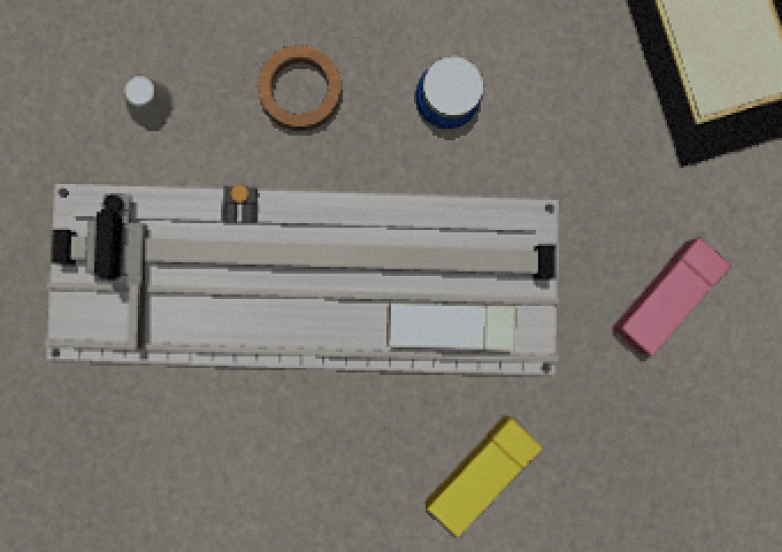

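View pics/scene0c.png

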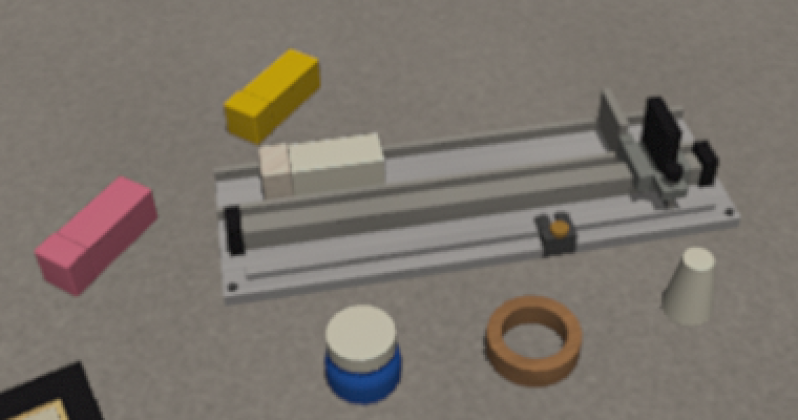

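The white capped tube lies in the trough at top crop (390–515, 303–350), with its cap on the right (−y). The pink (670,297) and yellow (483,477) ones are look-alikes lying on the table outside the gauge. The stop is at (115,240) and the notch plate with its brass screw at (239,205).

```bash
cat >> h.py <<'E'
def stopnow(c='top',tag=None):
    p,d=snapshot(c)
    return p,d
E
python3 - <<'E'
from h import *
d=np.load('top0.npy')
f=lambda a:np.array(a)/2.3+[110,90]-.28
c=world('top',f([(57,185),(556,200),(47,360),(553,375)]),z=.012)
print('corners',c.round(4).tolist(),np.linalg.norm(c[0]-c[1]),np.linalg.norm(c[0]-c[2]))
yv=(c[0]-c[1])+(c[2]-c[3]);yv/=np.linalg.norm(yv);print('yv',yv, np.degrees(np.arctan2(-yv[0],yv[1])))
xv=np.array([yv[1],-yv[0],0]);o=c.mean(0)-.014*xv;o[2]=0;print('origin',o)
G=lambda P:np.c_[(P-o)@xv,(P-o)@yv,P[:,2]]
print('notch',G(world('top',f([(239,212)]),z=.0235)).round(4),'plate ends',G(world('top',f([(222,212),(257,212)]),z=.0235)).round(4))
print('tube corners',G(world('top',f([(389,304),(514,307),(388,346),(513,350)]),z=.052)).round(4).tolist())
for cam in('top','scene'):
    d=np.load(cam+'0.npy');v,u=np.nonzero(d>0);W=world(cam,np.c_[u,v],d[v,u]);g=G(W)
    m=(g[:,2]>.085)&(g[:,2]<.105)&(abs(g[:,0]-35)<50)&(abs(g[:,0])<.1)&(g[:,1]>.1)&(g[:,1]<.24)
    print(cam,'tab',m.sum(),g[m].min(0).round(4),g[m].max(0).round(4),g[m].mean(0).round(4))
    m=(abs(g[:,0]+.025)<.03)&(g[:,2]>.045)&(g[:,2]<.06)&(g[:,1]<.05)&(g[:,1]>-.24)
    print('tube',m.sum(),np.percentile(g[m],[1,50,99],axis=0).round(4).tolist())
    m=(abs(g[:,0]+.035)<.012)&(g[:,2]>.045)&(g[:,2]<.065)&(g[:,1]>.05)&(g[:,1]<.24)
    print('blade',m.sum(),np.percentile(g[m],[1,50,99],axis=0).round(4).tolist())
    m=(abs(g[:,0]-.035)<.006)&(g[:,1]<.1)&(g[:,1]>-.19); print('rail z',np.median(g[m],0).round(4))
np.savez('g.npz',o=o,xv=xv,yv=yv)
s=sense();R=np.array(s['tcp_rot']);t=s['tcp_pos']
# tool z down, tool x along gauge y
Rd=np.c_[yv,np.cross([0,0,-1],yv),[0,0,-1]]
print('rotvec',cv2.Rodrigues(R.T@Rd)[0].ravel())
for y in(.19,.2):
    P=o+.035*xv+y*yv;P[2]=.25;print(P,'shift mm',(R.T@(P-t)*1000).round(1))
E
```

```text
corners [[0.6472, 0.2009, 0.012], [0.6371, -0.2543, 0.012], [0.4884, 0.2066, 0.012], [0.4777, -0.2508, 0.012]] 0.4553306919018582 0.1588981636935868
yv [0.02270991 0.9997421  0.        ] -1.3012937013634747
origin [ 0.54860817 -0.02410023  0.        ]
notch [[0.0724 0.0594 0.0235]] plate ends [[0.072  0.0746 0.0235]
 [0.0729 0.0433 0.0235]]
tube corners [[-0.0065, -0.0755, 0.052], [-0.0061, -0.1845, 0.052], [-0.0429, -0.0756, 0.052], [-0.0434, -0.1845, 0.052]]
top tab 235 [0.008  0.1582 0.0853] [0.064  0.1729 0.0979] [0.0357 0.1651 0.0925]
tube 1024 [[-0.0438, -0.1848, 0.0452], [-0.0247, -0.1312, 0.0484], [-0.0059, -0.0767, 0.053]]
blade 61 [[-0.0459, 0.1402, 0.0481], [-0.0351, 0.1433, 0.0577], [-0.0233, 0.1479, 0.0611]]
rail z [ 0.035  -0.0432  0.0321]
scene tab 229 [0.0081 0.1561 0.085 ] [0.0674 0.1719 0.0976] [0.0411 0.1625 0.0933]
tube 919 [[-0.0424, -0.1867, 0.0455], [-0.0193, -0.1345, 0.0518], [-0.0031, -0.0789, 0.0548]]
blade 58 [[-0.0458, 0.1398, 0.0462], [-0.0348, 0.1414, 0.0588], [-0.0236, 0.1484, 0.0624]]
rail z [ 0.035  -0.0505  0.0354]
rotvec [-5.33394762e-06 -1.33742960e-05 -2.06108912e-01]
[0.58791402 0.16505592 0.25      ] shift mm [-330.9  535.2   52.7]
[0.58814112 0.17505334 0.25      ] shift mm [-321.1  533.1   52.7]
```

```bash
python3 -m inch '-306 530 53 0 0 -0.206 0;-306 530 53 0 0 -0.206 0;-306 530 53 0 0 -0.206 0;-306 530 53 0 0 -0.206 0;-306 530 53 0 0 -0.206 0;-306 530 53 0 0 -0.206 0;-306 530 53 0 0 -0.206 0;-306 530 53 0 0 -0.206 0;-306 530 53 0 0 -0.206 0;-306 530 53 0 0 -0.206 0;-306 530 53 0 0 -0.206 0;-306 530 53 0 0 -0.206 0' 20
cat >> h.py <<'E'
g=np.load('g.npz');o,xv,yv=g['o'],g['xv'],g['yv']
def st():
    s=sense();R=np.array(s['tcp_rot']);t=np.array(s['tcp_pos'])
    F=np.array(s['force'])
    print('t',round(s['time_s'],2),'tcp gauge mm',((t-o)@np.c_[xv,yv,[0,0,1]]*1000).round(1),'F',(F@np.c_[xv,yv,[0,0,1]]).round(2),'gap',round(s['finger_gap'],4))
    return R,t
def gpts(c):
    p,d=snapshot(c);v,u=np.nonzero(d>0);W=world(c,np.c_[u,v],d[v,u])
    return p,np.c_[(W-o)@xv,(W-o)@yv,W[:,2]],u,v
E
python3 - <<'E'
from h import *
R,t=st();Rd=np.c_[yv,np.cross([0,0,-1],yv),[0,0,-1]];print('rot',cv2.Rodrigues(R.T@Rd)[0].ravel().round(4))
print('tool y in gauge',R[:,1]@xv)
p,G,u,v=gpts('scene')
m=(abs(G[:,0]-.035)<.03)&(G[:,1]>.185)&(G[:,1]<.235)&(G[:,2]<.11);print('post',np.percentile(G[m],[1,50,99],axis=0).round(3).tolist())
cv2.imwrite('pics/s1.png',cv2.resize(p[80:320,280:520],None,fx=2.4,fy=2.4,interpolation=3)[...,::-1])
E
```

```text
time_s: 2.5
tcp_pos: [0.588, 0.1906, 0.2495]
tcp_rot: [[0.023, 1.0, -0.001], [1.0, -0.023, 0.0], [0.0, -0.001, -1.0]]
force: [0.5, 0.6, -0.6]
finger_gap: 0.0005
t 2.5 tcp gauge mm [ 34.5 215.5 249.5] F [ 0.45  0.6  -0.6 ] gap 0.0005
rot [-0.0009 -0.0001 -0.0007]
tool y in gauge 0.999999321150299
post [[0.006, 0.186, 0.011], [0.048, 0.208, 0.034], [0.063, 0.229, 0.049]]
```

View pics/s1.png

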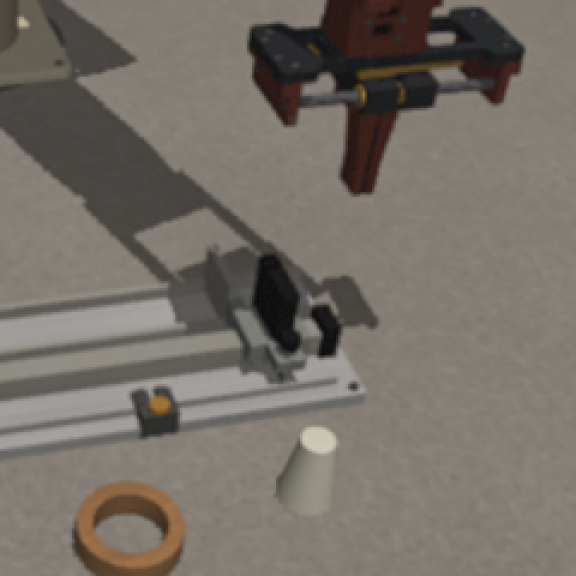

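The shut fingers hang at crop (362,190), behind the tab (+y) and in line with it. The end post is only 49 mm high, so descending to tip z = 65 mm is safe.

```bash
python3 -m inch '0 0 40 0 0 0 0;0 0 80 0 0 0 0;0 0 104 0 0 0 0;0 0 104 0 0 0 0;-15 0 104 0 0 0 0;-18 0 104 0 0 0 0;-21 0 104 0 0 0 0;-24 0 104 0 0 0 0;-27 0 104 0 0 0 0;-30 0 104 0 0 0 0;-30 0 104 0 0 0 0'
python3 - <<'E'
from h import *
st()
for c in('top','scene'):
    p,G,u,v=gpts(c)
    m=(G[:,0]>-.05)&(G[:,0]<-.022)&(G[:,2]>.035)&(G[:,2]<.065)&(G[:,1]>.05)&(G[:,1]<.24)
    print(c,m.sum(),np.percentile(G[m],[1,50,99],axis=0).round(4).tolist())
E
```

```text
time_s: 3.92
tcp_pos: [0.5869, 0.1609, 0.1455]
tcp_rot: [[0.023, 1.0, -0.001], [1.0, -0.023, 0.0], [0.0, -0.001, -1.0]]
force: [-0.2, -0.1, -0.2]
finger_gap: 0.0005
t 3.92 tcp gauge mm [ 34.1 185.8 145.5] F [-0.18 -0.07 -0.18] gap 0.0005
top 84 [[-0.0492, 0.14, 0.0382], [-0.0362, 0.1422, 0.0567], [-0.0232, 0.1478, 0.0613]]
scene 87 [[-0.0489, 0.1393, 0.0352], [-0.0361, 0.1411, 0.0553], [-0.0231, 0.1483, 0.062]]
```

```bash
python3 -m inch '-2 0 0 0 0 0 0;-4 0 0 0 0 0 0;-6 0 0 0 0 0 0;-8 0 0 0 0 0 0;-11 0 0 0 0 0 0;-15 0 0 0 0 0 0;-19 0 0 0 0 0 0;-24 0 0 0 0 0 0;-29 0 0 0 0 0 0;-34 0 0 0 0 0 0;-37 0 0 0 0 0 0;-38 0 0 0 0 0 0'
cat >> h.py <<'E'
def stop():
  for c in('top','scene'):
    p,G,u,v=gpts(c)
    m=(G[:,0]>-.05)&(G[:,0]<-.022)&(G[:,2]>.035)&(G[:,2]<.065)&(G[:,1]>.0)&(G[:,1]<.24)
    print(c,'blade',m.sum(),np.percentile(G[m],[1,50,99],axis=0).round(4).tolist())
E
python3 - <<'E'
from h import *
st();stop()
E
```

```text
time_s: 5.52
tcp_pos: [0.5861, 0.1228, 0.1455]
tcp_rot: [[0.023, 1.0, -0.001], [1.0, -0.023, -0.0], [-0.0, -0.001, -1.0]]
force: [-0.3, 0.7, -0.4]
finger_gap: 0.0003
t 5.53 tcp gauge mm [ 34.1 147.7 145.5] F [-0.34  0.73 -0.37] gap 0.0003
top blade 79 [[-0.0499, 0.1064, 0.0353], [-0.0343, 0.1094, 0.0573], [-0.0222, 0.114, 0.0607]]
scene blade 64 [[-0.0493, 0.1046, 0.0362], [-0.0332, 0.1055, 0.0509], [-0.0227, 0.1125, 0.062]]
```

```bash
python3 -m inch '-4 0 0 0 0 0 0;-9 0 0 0 0 0 0;-14 0 0 0 0 0 0;-19 0 0 0 0 0 0;-24 0 0 0 0 0 0;-29 0 0 0 0 0 0;-34 0 0 0 0 0 0;-38 0 0 0 0 0 0;-42 0 0 0 0 0 0;-45 0 0 0 0 0 0;-47 0 0 0 0 0 0;-48 0 0 0 0 0 0'
python3 - <<'E'
from h import *
st();stop()
p,G,u,v=gpts('scene')
cv2.imwrite('pics/s2.png',cv2.resize(p[160:280,290:450],None,fx=4.5,fy=4.5,interpolation=3)[...,::-1])
E
```

```text
time_s: 7.12
tcp_pos: [0.585, 0.0747, 0.1456]
tcp_rot: [[0.022, 1.0, -0.001], [1.0, -0.022, -0.0], [-0.0, -0.001, -1.0]]
force: [-0.3, 2.3, -0.4]
finger_gap: 0.0006
t 7.12 tcp gauge mm [ 34.2  99.6 145.6] F [-0.38  2.3  -0.41] gap 0.0006
top blade 16 [[-0.0481, 0.0581, 0.0382], [-0.0336, 0.0583, 0.0546], [-0.0225, 0.0586, 0.0601]]
scene blade 66 [[-0.0493, 0.0564, 0.0357], [-0.0336, 0.0574, 0.0547], [-0.0223, 0.0645, 0.063]]
```

View pics/s2.png

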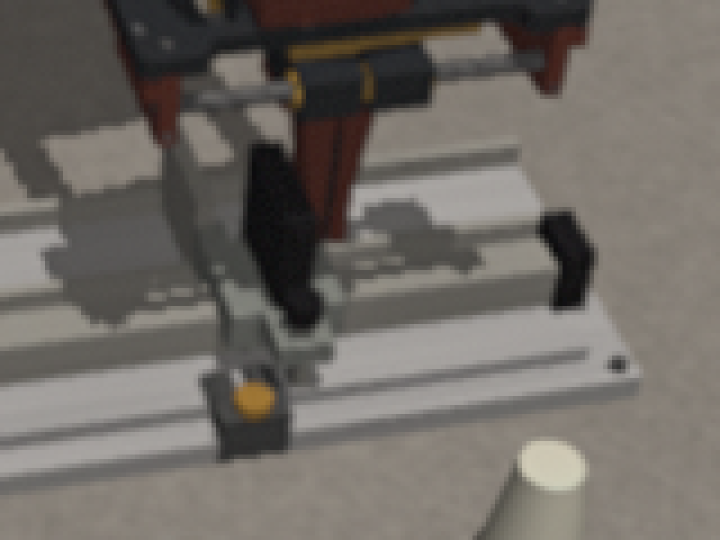

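```bash
for i in 1; do python3 -m inch '-2 0 0 0 0 0 0;-4 0 0 0 0 0 0;-5.5 0 0 0 0 0 0;-7 0 0 0 0 0 0;-8.5 0 0 0 0 0 0;-10 0 0 0 0 0 0;-11 0 0 0 0 0 0;-12 0 0 0 0 0 0;-13 0 0 0 0 0 0;-14 0 0 0 0 0 0'; python3 -c "
from h import *
st()"; done
```

```text
time_s: 8.52
tcp_pos: [0.5847, 0.0606, 0.1456]
tcp_rot: [[0.022, 1.0, -0.001], [1.0, -0.022, -0.001], [-0.001, -0.001, -1.0]]
force: [-0.2, 2.7, -0.0]
finger_gap: 0.0004
t 8.53 tcp gauge mm [ 34.2  85.5 145.6] F [-0.25  2.67 -0.01] gap 0.0004
```

```bash
python3 -m inch '-1 0 0 0 0 0 0' |grep force; python3 -m inch '-1 0 0 0 0 0 0' |grep force; python3 -c "
from h import *
st();stop()"
```

```text
force: [0.1, 2.2, -0.4]
force: [-0.3, 1.9, 0.6]
t 8.78 tcp gauge mm [ 34.1  83.  145.6] F [-0.32  1.94  0.59] gap 0.0005Traceback (most recent call last):
  File "<string>", line 3, in <module>
    st();stop()
         ~~~~^^
  File "h.py", line 30, in stop
    print(c,'blade',m.sum(),np.percentile(G[m],[1,50,99],axis=0).round(4).tolist())
                            ~~~~~~~~~~~~~^^^^^^^^^^^^^^^^^^^^^^^
    return _quantile_unchecked(
        a, q, axis, out, overwrite_input, method, keepdims, weights)
    return _ureduce(a,
                    func=_quantile_ureduce_func,
    ...<5 lines>...
                    overwrite_input=overwrite_input,
                    method=method)
    r = func(a, **kwargs)
    result = _quantile(arr,
                       quantiles=q,
    ...<2 lines>...
                       out=out,
                       weights=wgt)
    slices_having_nans = np.isnan(arr[-1, ...])
                                  ~~~^^^^^^^^^
IndexError: index -1 is out of bounds for axis 0 with size 0
```

```bash
sed -i "s/for c in('top','scene'):$/for c in('scene',):/" h.py; python3 -c "
from h import *
stop()"; python3 -m inch '-0.7 0 0 0 0 0 0' |grep force; python3 -m inch '-1 0 0 0 0 0 0' |grep force; python3 -c "
from h import *
st();stop()"
```

```text
scene blade 72 [[-0.0486, 0.0395, 0.0361], [-0.0342, 0.0408, 0.0575], [-0.0231, 0.0482, 0.063]]
force: [-0.6, 1.8, -0.8]
force: [0.1, 1.8, -0.0]
t 9.12 tcp gauge mm [ 34.1  81.1 145.6] F [ 0.02  1.85 -0.05] gap 0.0007
scene blade 70 [[-0.049, 0.0378, 0.0352], [-0.0339, 0.0389, 0.0573], [-0.0236, 0.0466, 0.0635]]
```

```bash
for i in 1; do python3 -m inch '-1 0 0 0 0 0 0' |grep force; python3 -m inch '-1 0 0 0 0 0 0' |grep force;python3 -c "
from h import *
st();stop()
p,d=snapshot('scene')
cv2.imwrite('pics/s3.png',cv2.resize(p[180:270,300:420],None,fx=6,fy=6,interpolation=3)[...,::-1])"; done
```

```text
force: [-0.1, 0.2, 0.6]
force: [0.5, -0.9, -0.3]
t 9.43 tcp gauge mm [ 34.3  78.5 145.6] F [ 0.51 -0.89 -0.27] gap 0.0006
scene blade 68 [[-0.0484, 0.0333, 0.0365], [-0.0333, 0.0344, 0.06], [-0.022, 0.0421, 0.063]]
```

View pics/s3.png

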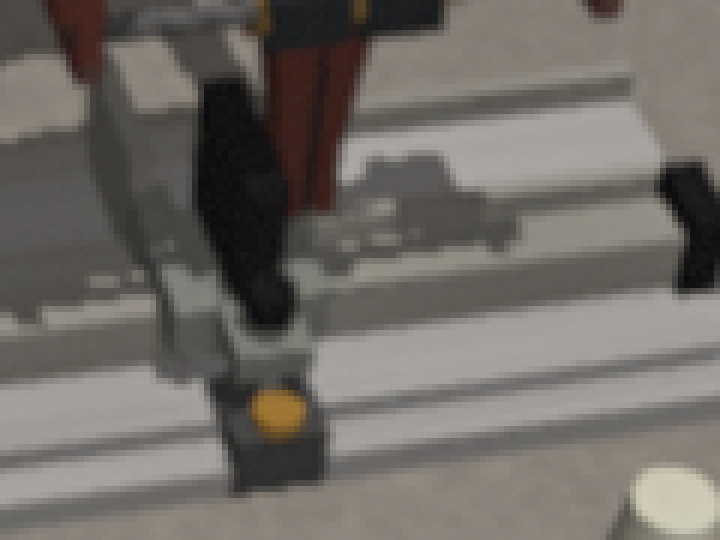

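Latched: the push force fell to about 0, and the stop moved 4.5 mm for a 2.6 mm tool step and now stands beside the brass screw (crop 280,412). I'll retreat, rise and go round to the tube's capped end.

```bash
python3 -m inch '8 0 0 0 0 0 0;15 0 0 0 0 0 0;15 0 0 0 0 0 0;15 0 -50 0 0 0 0;15 0 -100 0 0 0 0;-40 -20 -100 0 0 0 0;-100 -40 -100 0 0 0 0;-160 -59 -100 0 0 0 0;-220 -59 -100 0 0 0 0;-280 -59 -100 0 0 0 0;-305 -59 -100 0 0 0 0;-305 -59 -100 0 0 0 0'
python3 - <<'E'
from h import *
st();stop()
p,G,u,v=gpts('top')
m=(G[:,0]>-.05)&(G[:,0]<-.022)&(G[:,2]>.035)&(G[:,2]<.065)&(G[:,1]>.0)&(G[:,1]<.24)
print('top blade',m.sum(),np.percentile(G[m],[1,50,99],axis=0).round(4).tolist())
m=(abs(G[:,0]-.035)<.03)&(G[:,2]>.085)&(G[:,2]<.1)&(G[:,1]>.03)&(G[:,1]<.1);print('tab',G[m].mean(0).round(4),G[m].min(0),G[m].max(0))
cv2.imwrite('pics/t4.png',cv2.resize(p[140:270,120:400],None,fx=2.8,fy=2.8,interpolation=3)[...,::-1])
E
```

```text
time_s: 11.02
tcp_pos: [0.5187, -0.2515, 0.2461]
tcp_rot: [[0.025, 1.0, -0.001], [1.0, -0.025, -0.002], [-0.002, -0.001, -1.0]]
force: [-0.8, 0.1, 0.0]
finger_gap: 0.0006
t 11.03 tcp gauge mm [ -24.7 -228.   246.1] F [-0.79  0.06  0.01] gap 0.0006
scene blade 81 [[-0.0491, 0.0329, 0.0369], [-0.0364, 0.0343, 0.06], [-0.0223, 0.0413, 0.0634]]
top blade 74 [[-0.0498, 0.0347, 0.042], [-0.0359, 0.0383, 0.0574], [-0.0221, 0.0428, 0.0608]]
tab [0.0354 0.0596 0.0925] [0.00738896 0.05266237 0.08558858] [0.06335594 0.06696393 0.0966034 ]
```

View pics/t4.png

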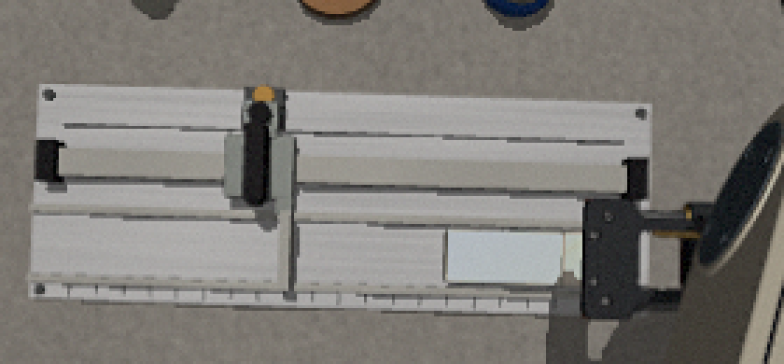

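Stop is latched (tab y 59.6 mm against notch 59.4 mm), and the pin knob lines up with the brass screw at crop (262,95). The gripper is just beyond the tube's capped end, so I'll go down and approach.

```bash
python3 -m inch '0 0 45 0 0 0 0;0 0 90 0 0 0 0;0 0 125 0 0 0 0;0 0 132 0 0 0 0;0 0 132 0 0 0 0;10 0 132 0 0 0 0;20 0 132 0 0 0 0;27 0 132 0 0 0 0;30 0 132 0 0 0 0;33 0 132 0 0 0 0;36 0 132 0 0 0 0;38 0 132 0 0 0 0'
cat >> h.py <<'E'
def tube():
    p,G,u,v=gpts('scene')
    m=(abs(G[:,0]+.025)<.017)&(G[:,2]>.048)&(G[:,2]<.056)&(G[:,1]<.032)&(G[:,1]>-.24)
    w=p[v,u].min(1)>120; m&=w
    q=G[m];print('tube top',m.sum(),np.percentile(q,[1,50,99],axis=0).round(4).tolist());return p
E
python3 - <<'E'
from h import *
st();p=tube()
cv2.imwrite('pics/s5.png',cv2.resize(p[150:280,100:400],None,fx=2.6,fy=2.6,interpolation=3)[...,::-1])
E
```

```text
time_s: 12.62
tcp_pos: [0.5195, -0.2116, 0.114]
tcp_rot: [[0.023, 1.0, -0.001], [1.0, -0.023, -0.001], [-0.001, -0.001, -1.0]]
force: [0.9, -1.4, 1.1]
finger_gap: 0.0001
t 12.62 tcp gauge mm [ -24.9 -188.1  114. ] F [ 0.94 -1.35  1.11] gap 0.0001
tube top 330 [[-0.0412, -0.1627, 0.0493], [-0.0248, -0.0974, 0.0517], [-0.0087, -0.0707, 0.0542]]
```

View pics/s5.png

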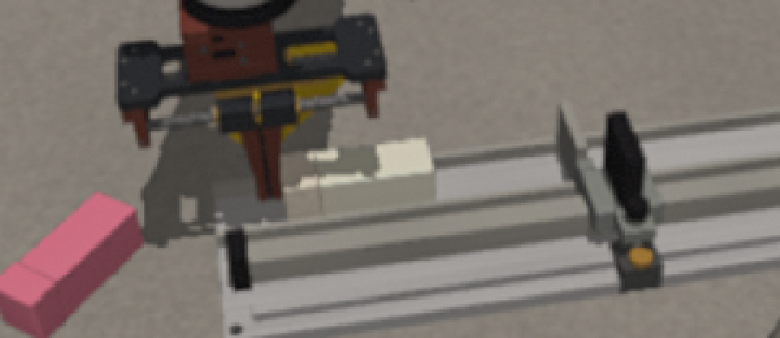

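The fingertips press the cap at crop (270,195), and the tube has started to slide with about 1.4 N.

```bash
python3 -m inch '3 0 0 0 0 0 0;8 0 0 0 0 0 0;13 0 0 0 0 0 0;18 0 0 0 0 0 0;23 0 0 0 0 0 0;28 0 0 0 0 0 0;33 0 0 0 0 0 0;38 0 0 0 0 0 0;43 0 0 0 0 0 0;48 0 0 0 0 0 0;51 0 0 0 0 0 0;53 0 0 0 0 0 0' |grep force
python3 -m inch '3 0 0 0 0 0 0;7 0 0 0 0 0 0;12 0 0 0 0 0 0;17 0 0 0 0 0 0;21 0 0 0 0 0 0;25 0 0 0 0 0 0;28 0 0 0 0 0 0;31 0 0 0 0 0 0;33 0 0 0 0 0 0;35 0 0 0 0 0 0;36 0 0 0 0 0 0'|grep force
python3 -c "
from h import *
st();tube();stop()"
```

```text
force: [-0.5, -1.5, 1.8]
force: [-0.9, -1.6, 0.4]
t 15.55 tcp gauge mm [-24.9 -98.6 113.8] F [-0.84 -1.6   0.42] gap 0.0005
tube top 319 [[-0.0411, -0.0736, 0.0491], [-0.0235, -0.0084, 0.0515], [-0.0083, 0.0187, 0.0549]]
scene blade 145 [[-0.0486, 0.001, 0.037], [-0.0341, 0.0333, 0.0521], [-0.0222, 0.0415, 0.0628]]
```

```bash
python3 -m inch '1 0 0 0 0 0 0;3 0 0 0 0 0 0;5 0 0 0 0 0 0;6 0 0 0 0 0 0;7 0 0 0 0 0 0;8 0 0 0 0 0 0;9 0 0 0 0 0 0' |grep force
python3 -m inch '1 0 0 0 0 0 0'|grep force
python3 -c "
from h import *
st();tube();stop()"
```

```text
force: [0.0, -1.1, 0.3]
force: [1.0, -1.6, 0.9]
t 16.65 tcp gauge mm [-25.  -88.4 113.7] F [ 1.03 -1.53  0.93] gap 0.0005
tube top 313 [[-0.0415, -0.0623, 0.0493], [-0.0228, 0.0021, 0.0518], [-0.0082, 0.0283, 0.0543]]
scene blade 175 [[-0.049, 0.0005, 0.0397], [-0.0337, 0.0246, 0.052], [-0.0225, 0.0418, 0.0637]]
```

```bash
for i in 1; do python3 -m inch '1 0 0 0 0 0 0'|grep force
python3 -m inch '0.7 0 0 0 0 0 0'|grep force
python3 -m inch '0 0 0 0 0 0 0'|grep force
done
python3 -c "
from h import *
st();p=tube()
cv2.imwrite('pics/s6.png',cv2.resize(p[165:265,250:400],None,fx=5,fy=5,interpolation=3)[...,::-1])"
```

```text
force: [-0.5, -1.4, 1.1]
force: [0.0, -2.1, 0.7]
force: [0.4, -0.8, 1.2]
t 17.12 tcp gauge mm [-25.  -86.5 113.7] F [ 0.45 -0.75  1.17] gap 0.0005
tube top 316 [[-0.0412, -0.0604, 0.0487], [-0.0227, 0.0039, 0.0519], [-0.0083, 0.0304, 0.0543]]
```

View pics/s6.png

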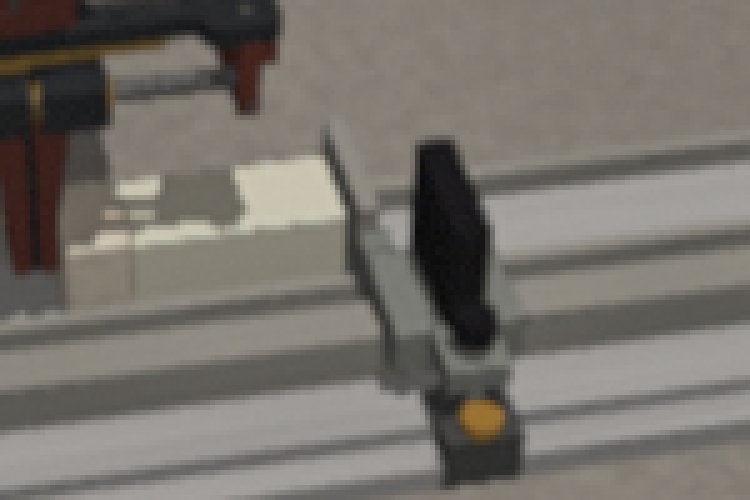

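The tube's end reaches the blade at crop (345,205), or is within a millimetre or two of it. I'll keep nudging until the force rises.

```bash
python3 -m inch '0.8 0 0 0 0 0 0'|grep force
python3 -m inch '0.7 0 0 0 0 0 0'|grep force
python3 -c "
from h import *
st();tube()"
```

```text
force: [0.4, -0.8, 1.3]
force: [-0.7, -1.2, 1.6]
t 17.43 tcp gauge mm [-25.  -85.  113.7] F [-0.63 -1.21  1.57] gap 0.0001
tube top 314 [[-0.0411, -0.0591, 0.0494], [-0.0226, 0.0047, 0.0517], [-0.0084, 0.0314, 0.0544]]
```

```bash
python3 -m inch '0.7 0 0 0 0 0 0'|grep force
python3 -m inch '0.7 0 0 0 0 0 0'|grep force
python3 -c "
from h import *
st();tube()
p,G,u,v=gpts('top');m=(abs(G[:,0]-.035)<.03)&(G[:,2]>.085)&(G[:,2]<.1)&(G[:,1]>.03)&(G[:,1]<.1);print('tab',m.sum(),G[m].mean(0).round(4))"
```

```text
force: [0.1, -6.3, 0.4]
force: [-0.5, -7.3, 0.5]
t 17.73 tcp gauge mm [-25.  -84.3 113.7] F [-0.34 -7.34  0.49] gap 0.0003
tube top 324 [[-0.0414, -0.0583, 0.0492], [-0.0224, 0.0048, 0.0516], [-0.0081, 0.0312, 0.0545]]
tab 219 [0.035  0.0599 0.0927]
```

Force jumped to 7 N, so the tube is against the blade and the stop hasn't moved. Backing off now.

```bash
python3 -m inch '-1 0 0 0 0 0 0;-2 0 0 0 0 0 0;-2 0 0 0 0 0 0;-2 0 0 0 0 0 0;-10 0 0 0 0 0 0;-30 0 0 0 0 0 0;-40 0 0 0 0 0 0;-40 0 -50 0 0 0 0;-60 -40 -110 0 0 0 0;-110 -80 -170 0 0 0 0;-160 -120 -200 0 0 0 0;-200 -150 -200 0 0 0 0'|grep -E 'force|pos'
python3 - <<'E'
from h import *
st()
p,G,u,v=gpts('top');m=(abs(G[:,0]-.035)<.03)&(G[:,2]>.085)&(G[:,2]<.1)&(G[:,1]>.03)&(G[:,1]<.1);print('tab',m.sum(),G[m].mean(0).round(4))
m=(abs(G[:,0]+.025)<.03)&(G[:,2]>.046)&(G[:,2]<.056)&(G[:,1]<.03)&(G[:,1]>-.24)&(p[v,u].min(1)>120)
print('tube',np.percentile(G[m],[1,50,99],axis=0).round(4).tolist())
q=G[m][:,:2];print(cv2.minAreaRect((q*1000).astype(np.float32)))
tube();stop()
cv2.imwrite('pics/t7.png',cv2.resize(p[90:270,120:400],None,fx=2.8,fy=2.8,interpolation=3)[...,::-1])
E
```

```text
tcp_pos: [0.3837, -0.2852, 0.3096]
force: [1.2, -1.2, -0.1]
t 19.32 tcp gauge mm [-158.9 -264.8  309.6] F [ 1.23 -1.2  -0.05] gap 0.0006
tab 220 [0.0351 0.0598 0.0926]
tube [[-0.043, -0.0726, 0.0461], [-0.0249, -0.0225, 0.0488], [-0.0067, 0.0291, 0.0533]]
((-25.158693313598633, -22.576457977294922), (37.978057861328125, 104.05586242675781), 1.658449411392212)
tube top 633 [[-0.0415, -0.0748, 0.0491], [-0.0242, -0.0226, 0.0521], [-0.0084, 0.0309, 0.0553]]
scene blade 174 [[-0.0485, 0.0006, 0.049], [-0.0323, 0.025, 0.0522], [-0.0223, 0.0415, 0.0633]]
```

View pics/t7.png

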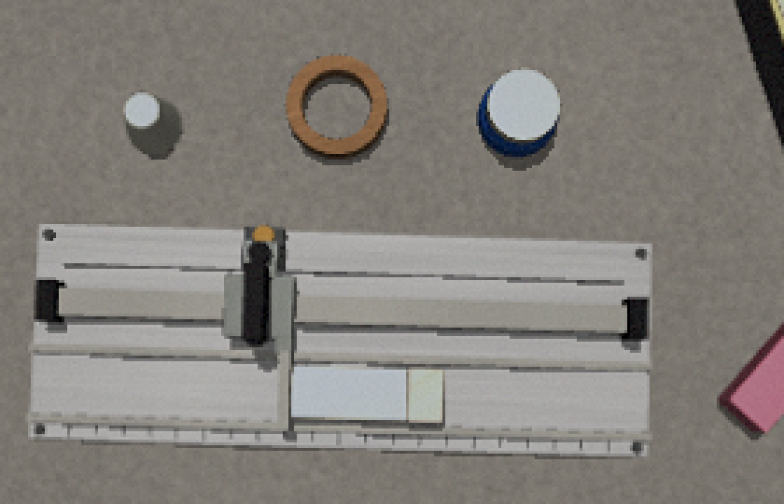

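The tube lies straight, with its plain end at the blade (crop x≈291). The stop is at the notch, the bystanders are unmoved and the arm is clear.

```bash
python3 -m inch '0 0 0 0 0 0 0;0 0 0 0 0 0 0;0 0 0 0 0 0 0;0 0 0 0 0 0 0'|grep -E 'time|pos'; python3 -c "
from rig import *
print(finish_job())"
```

```text
time_s: 19.98
tcp_pos: [0.3834, -0.2852, 0.3081]
the job is handed in; nothing more can be done
None
```

The stop is latched in the notch and the white tube rests against it. I handed the job in at about 20 s of the 61 s allowed; the rig gave no verdict.

- **Stop:** I pushed the black tab with shut fingertips until the push force fell to about 0 and the stop snapped forward into the notch. At the end the tab was at gauge y = 59.8 mm and the notch at 59.4 mm, so it is within the ±2 mm allowed. The pin's height could not be measured directly. I judged it dropped from the snap, the force dip, and the stop holding still under the tube's push.
- **Tube:** I pushed its capped end until the force jumped to about 7 N against the blade, including about 1.4 N of tube friction. The tab reading changed by only about 0.3 mm during that push. The last picture shows the tube straight in the trough with no visible gap at the blade.
- **Bystanders and arm:** the tape roll, cone cap and tub look unmoved by eye; I did not measure them again. The arm finished clear of everything.

No check failed. The two cameras disagreed by 1–4 mm on some edge positions, so I relied on the force jump to tell when the tube touched the blade.

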